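# Find the loaded mould by its weight and hold its tag to the reader

## Robot

A 6-joint arm with a two-finger parallel gripper is mounted at the origin on a cart in front of the work surface, level with it; the furniture and walls round the work are solid. World frame = base frame: x ahead of the robot, y to its left, z up, the work surface at z = 0. Lengths are in mm, angles in rad, forces in N, time in s.
With the tool pointing down it reaches from about 325 to 875 mm from the base axis. Payload 4.4 kg.
Tool frame: the origin (TCP) lies on the centre line of the jaws, within the pads' length; the fingertips stand ahead of it and the grasp point (between the pads) lies 6 mm ahead of it (ctrl.tcp_to_tips is the z of the fingertips in the tool frame, in mm); z points along the fingers, y is the line along which they close (so a half turn about z gives the same grasp; the last joint's range is limited). The gripper opens to 85 mm and grips with 20 to 120 N. Pads are 22 mm wide; open, the fingers measure 114 mm over their backs; the gripper's body (76 mm by 85 mm) begins 54 mm behind the grasp point. The pads swing forward as they close: fully open they stand 13 mm farther back than shut.
Start: joints at [1.115, 0.207, 1.542, -0, 1.393, -0.15], TCP at [173.117, 548.323, 256.282] pointing down, gripper open.
Joint ranges: [-2.73, 2.73], [-0.86, 2.22], [0.23, 2.46], [-1.11, 4.25], [0.08, 2.63], [-2.82, 2.82]. Speed limits (rad/s): [2.79, 2.79, 3.14, 3.14, 3.14, 3.14].

## Interface

Orientations are given as a 3x3 rotation matrix whose columns are the frame's x, y, z axes.
In Python, from plant import ctrl, sensors, optics gives the robot as it stands. Calls block until the motion is done:
- ctrl.move_ptp(position, orientation): joint-space move of the TCP to a pose.
- ctrl.move_l(position, rot=None, vel=150, threshold=None): straight line of the TCP; rot=None keeps the orientation; vel is the mean speed in mm/s. With threshold (N) it stops when the force on the tool has changed by that much, and returns True; else False.
- ctrl.set_joints(angles): joint-space move.
- ctrl.gripper_to(opening, force=None): finger opening in mm; force is the grip in N (None keeps the last); returns when the fingers have stopped.
- ctrl.hold(seconds).
- ctrl.solve_ik(position, orientation): joint angles nearest the present ones, or None.
- sensors.read_state(): the state.
- optics.grab_frame(name): name is "side" or "top" or "wrist"; returns (picture, depth): 480x640x3 uint8, red, green, blue; 480x640 float32, mm along the optical axis (not along the pixel's ray), 0 where there is no reading.
- optics.camera_params(name): a dict with "mtx" (3x3 intrinsics, pixels), "R" (3x3) and "t" (3): a world point X has camera coordinates R X + t; the wrist camera has in their place "T_tool_cam" (4x4, takes a point from camera to tool coordinates, whose origin is the TCP and whose axes are the flange's). Camera axes: x right, y down, z forward; pixel columns grow to the right and rows downward; lengths in mm; the calibration is good to about 2 mm. A picture is of the moment at which its call begins: read the wrist's pose just before it. camera_params takes no time and is no camera call.
A pose or a line that the arm cannot do raises ctrl.MotionError and nothing moves.
- ctrl.finish_job(): hands the job in; it is judged then, once.
The state is a dict: "t": time; "q": joint angles; "qvel": joint speeds; "tau": joint torques, N m; "eef_pos": TCP position; "eef_rot": TCP orientation; "force": force on the tool from outside, world axes, zero at the start; "wrist_torque": the same for the moment, N m; "grip_width": finger opening in mm; "grasp_force": force on a finger pad.
Only numpy, scipy, OpenCV 4.12 (cv2) and the standard library are available. Lean on these libraries where they do the work, as an engineer would, in place of code of your own. Each camera call takes 0.05 s, during which the arm holds its last target. There are 200 camera calls.

## Task

One of the two look-alike moulds still has its metal insert inside: lift each of them clear of the bench in turn to feel which is heavier, and put the lighter one back standing on its spot. Then hold the heavier mould up, level, with its tag squarely facing the reader's window, centred on it and a few centimetres (about 5) away without touching the reader, and finish while still holding it there. Leave the other things on the bench alone.

Things in the scene. Friction and masses are not known exactly. Their poses are not given: they have to be found in the camera images.
- mould_1: one of two moulds that look exactly alike: a closed two-part brass-coloured block 44 x 50 x 32 mm high on the bench top (z = 0), under 0.8 kg; one holds a metal insert and is heavier by more than 1 N, not visibly, not by place. Origin: centre of its underside, z up. Its sides do not lie along this frame's x and y: take its heading from its tag point
- mould_2: one of two moulds that look exactly alike: a closed two-part brass-coloured block 44 x 50 x 32 mm high on the bench top (z = 0), under 0.8 kg; one holds a metal insert and is heavier by more than 1 N, not visibly, not by place. Origin: centre of its underside, z up. Its sides do not lie along this frame's x and y: take its heading from its tag point
- tag_1 (a point): centre of the outer face of mould_1's tag: an aluminium plate 26 x 24 x 2 mm on one 44 mm wide end, with a 12 mm lip over the mould's top edge. 21 mm above the mould's underside, 27 mm from its middle. x points straight out of the tag, z up, y along the 44 mm width: fingers closing along y, 27 mm behind the tag, grip 44 mm across the two plain 50 mm sides
- tag_2 (a point): centre of the outer face of mould_2's tag: an aluminium plate 26 x 24 x 2 mm on one 44 mm wide end, with a 12 mm lip over the mould's top edge. 21 mm above the mould's underside, 27 mm from its middle. x points straight out of the tag, z up, y along the 44 mm width: fingers closing along y, 27 mm behind the tag, grip 44 mm across the two plain 50 mm sides
- reader: the code reader: a grey upright block fixed to the bench, 130 mm high on a dark foot plate 85 x 90 x 8 mm, its housing 46 mm deep and 72 mm wide, a dark window in its front. Origin: centre of the housing's underside; its front looks along its own -x; z up
- window (a point): centre of the reader's window, 40 x 34 mm, on its front, 90 mm above the bench and 26 mm in front of the reader's origin; same axes as the reader: the window looks along -x. A tag faces it when the tag's own x points along this x
- ball_vise: the heavy round bench vise, fixed, between the moulds and the reader: about 210 mm deep (x), 200 mm wide (y) and up to 155 mm high round a point near its origin, which lies on the bench under it. Carry things over it, or round its front
- pin_jar: bystander: a small clear jar with a white lid, 45 mm across, 48 mm high; origin at the centre of its underside
- eraser: bystander: a white eraser 30 x 36 x 12 mm; origin at the centre of its underside
- mould_strip: bystander: a flat aluminium mould 38 x 72 x 16 mm; origin at the centre of its underside
Not all that is in view belongs to the job. Leave any green or turquoise look-alike of the mould_2 alone.

How it is judged (in metres and radians):
On the way, in this order (a step that is already met when the one before it is completed fails the run):
1. the lighter mould is lifted clear of the bench in the fingers (((distance between steel_insert_c0 and mould_1 below 0.04 m and height (world z) of mould_2 above 0.015 m and contact force between mould_2 and the fingers above 0.5 N) or (distance between steel_insert_c0 and mould_2 below 0.04 m and height (world z) of mould_1 above 0.015 m and contact force between mould_1 and the fingers above 0.5 N))), for 0.2 s.
2. the lighter mould stands on its spot again (within 50 mm), let go (((distance between steel_insert_c0 and mould_1 below 0.04 m and height (world z) of mould_2 below 0.004 m and angle between mould_2's own z axis and vertical below 0.1 rad and distance of mould_2 from where it was at the start of the episode below 0.05 m and contact force between mould_2 and the fingers below 0.1 N and linear speed of mould_2 below 0.02 m/s) or (distance between steel_insert_c0 and mould_2 below 0.04 m and height (world z) of mould_1 below 0.004 m and angle between mould_1's own z axis and vertical below 0.1 rad and distance of mould_1 from where it was at the start of the episode below 0.05 m and contact force between mould_1 and the fingers below 0.1 N and linear speed of mould_1 below 0.02 m/s))), for 0.2 s.
At the end, for the whole second after the job is handed in: Heavier mould held still by the fingers, over 35 mm up, level (0.25 rad), touching neither reader nor other mould; tag facing the window (0.3 rad), 20-100 mm off, within 30 mm of its centre sideways and in height. Lighter mould upright at rest, let go, within 50 mm of its start (((distance between steel_insert_c0 and mould_1 below 0.04 m and height (world z) of mould_1 above 0.035 m and contact force between mould_1 and the fingers above 1 N and contact force between mould_1 and reader below 0.1 N and contact force between mould_1 and mould_2 below 0.1 N and linear speed of mould_1 below 0.03 m/s and x of window in the frame of tag_1 between 0.02 and 0.1 m and angle between the x axis of tag_1 and the x axis of reader, either way round below 0.3 rad and angle between mould_1's own z axis and vertical below 0.25 rad and y of tag_1 in the frame of window between -0.03 and 0.03 m and z of tag_1 in the frame of window between -0.03 and 0.03 m and height (world z) of mould_2 below 0.004 m and angle between mould_2's own z axis and vertical below 0.1 rad and distance of mould_2 from where it was at the start of the episode below 0.05 m and contact force between mould_2 and the fingers below 0.1 N and linear speed of mould_2 below 0.02 m/s) or (distance between steel_insert_c0 and mould_2 below 0.04 m and height (world z) of mould_2 above 0.035 m and contact force between mould_2 and the fingers above 1 N and contact force between mould_2 and reader below 0.1 N and contact force between mould_2 and mould_1 below 0.1 N and linear speed of mould_2 below 0.03 m/s and x of window in the frame of tag_2 between 0.02 and 0.1 m and angle between the x axis of tag_2 and the x axis of reader, either way round below 0.3 rad and angle between mould_2's own z axis and vertical below 0.25 rad and y of tag_2 in the frame of window between -0.03 and 0.03 m and z of tag_2 in the frame of window between -0.03 and 0.03 m and height (world z) of mould_1 below 0.004 m and angle between mould_1's own z axis and vertical below 0.1 rad and distance of mould_1 from where it was at the start of the episode below 0.05 m and contact force between mould_1 and the fingers below 0.1 N and linear speed of mould_1 below 0.02 m/s))); the arm keeps its last pose, push and grip.
It fails at once if a bystander (pin jar, eraser or strip mould) is moved by more than 30 mm (distance of any of pin_jar, eraser, mould_strip from where it was at the start of the episode above 0.03 m).
It also fails if it takes over 72 s, if anything falls off the work surface, if the arm or the gripper's body presses on something with over 40 N, if the wrist force passes 120 N, or if a joint passes its speed limit or range.

## Working session

There is one attempt and no reset: what is moved stays moved. The work goes in short steps, each a Python script; the robot and the scene stay as the last script left them, time stands still between calls to the robot, and variables do not carry over. Pictures are saved under pics/ and viewed, at most 10 in all, crops included, and the job is handed in when it is done.

```bash
mkdir -p pics; ls; python3 - <<'E'
from plant import ctrl,sensors,optics
import cv2,numpy as np
for n in("top","side"):
    p,d=optics.grab_frame(n); cv2.imwrite(f"pics/{n}0.png",p[:,:,::-1]); np.savez(f"pics/{n}0.npz",p=p,d=d)
    c=optics.camera_params(n); print(n,c["mtx"].round(1).tolist(),(-c["R"].T@c["t"]).round(0),c["R"].round(2).tolist())
print(ctrl.tcp_to_tips,sensors.read_state()["t"])
E
```

```text
pics
top [[439.4, 0.0, 315.3], [0.0, 439.4, 238.3], [0.0, 0.0, 1.0]] [ 312.   30. 1102.] [[-0.01, -1.0, 0.01], [-0.98, 0.01, -0.19], [0.19, -0.01, -0.98]]
side [[612.0, 0.0, 321.2], [0.0, 612.0, 244.3], [0.0, 0.0, 1.0]] [  227. -1070.   849.] [[0.97, -0.23, -0.01], [-0.13, -0.55, -0.83], [0.19, 0.81, -0.56]]
25.0 0.1
```

View pics/top0.png

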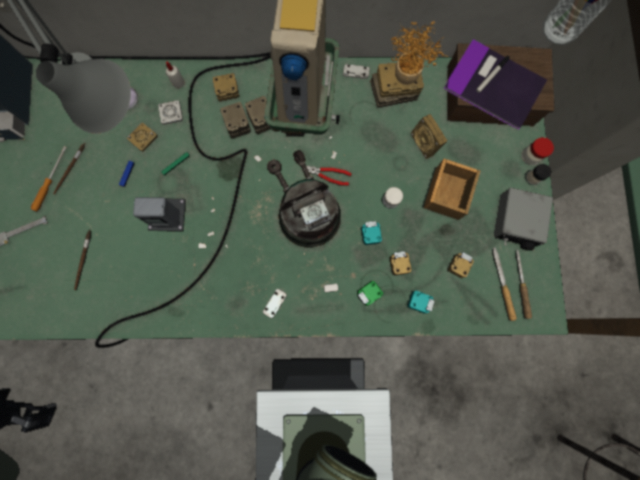

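View pics/side0.png

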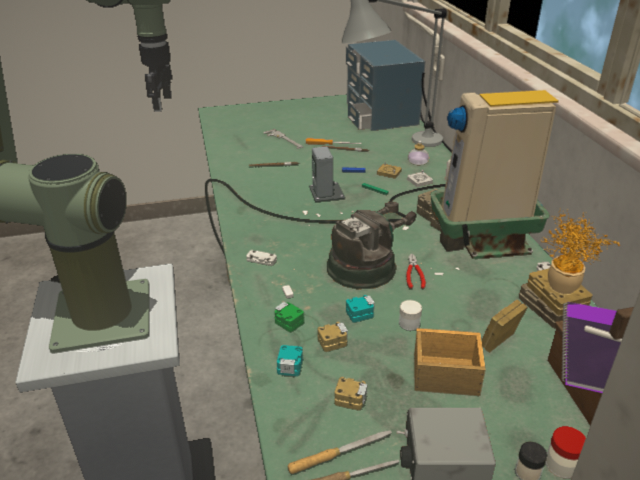

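The top view shows two brass moulds at about (400,263) and (461,265). The turquoise (371,232), (421,301) and green (370,293) blocks are decoys. The grey reader is at about (160,212), the vise at (309,212), the jar at (394,196), the eraser at (331,288) and the strip at (275,303). I'll enlarge the moulds and the reader.

```bash
python3 - <<'E'
import cv2,numpy as np
t=cv2.imread("pics/top0.png");s=cv2.imread("pics/side0.png")
z=lambda im,x,y,w,h:cv2.resize(im[y:y+h,x:x+w],(400,300),interpolation=cv2.INTER_CUBIC)
cv2.imwrite("pics/c1.png",np.vstack([np.hstack([z(t,380,230,100,75),z(t,120,180,80,60)]),np.hstack([z(s,300,310,120,90),z(s,290,135,80,75)])]))
E
cat > h.py <<'E'
from plant import ctrl,sensors,optics
import cv2,numpy as np
def ray(n,uv,c=None):
    c=c or optics.camera_params(n); d=c["R"].T@np.linalg.solve(c["mtx"],[uv[0],uv[1],1.]); return -c["R"].T@c["t"],d
def onplane(n,uv,z):
    o,d=ray(n,uv); return o+d*(z-o[2])/d[2]
def cloud(n,d,box):
    "world points of the depth picture in box x0,x1,y0,y1 (pixels)"
    c=optics.camera_params(n);x0,x1,y0,y1=box
    v,u=np.mgrid[y0:y1,x0:x1];Z=d[y0:y1,x0:x1].ravel()
    P=np.linalg.inv(c["mtx"])@np.vstack([u.ravel(),v.ravel(),np.ones(u.size)])*Z
    return ((P.T-c["t"])@c["R"])  # R^T(P-t)
E
python3 - <<'E'
from h import *
f=np.load("pics/top0.npz");p,d=f["p"],f["d"]
for n,b in dict(m1=(385,415,245,282),m2=(446,476,247,282)).items():
    W=cloud("top",d,b);hs=cv2.cvtColor(p,cv2.COLOR_RGB2HSV)[b[2]:b[3],b[0]:b[1]].reshape(-1,3)
    k=W[:,2]>22;print(n,k.sum(),np.median(W[k],0).round(),(W[k].min(0)).round(),W[k].max(0).round(),hs[k].mean(0).round())
    br=k&(hs[:,1]>90);tg=k&(hs[:,1]<60);print(br.sum(),W[br].mean(0).round(1),tg.sum(),W[tg].mean(0).round(1))
for n in("top","side"):
    f=np.load(f"pics/{n}0.npz");W=cloud(n,f["d"],(120,200,180,250) if n=="top" else(300,350,140,210))
    k=(W[:,2]>120)&(W[:,2]<140);print(n,k.sum(),cv2.minAreaRect(W[k][:,:2].astype(np.float32)),np.median(W[k],0).round())
    k=(W[:,2]>4)&(W[:,2]<13);print("foot",k.sum(),cv2.minAreaRect(W[k][:,:2].astype(np.float32)))
    k=(W[:,2]>30)&(W[:,2]<120);print("side",k.sum(),W[k].min(0).round(),W[k].max(0).round())
W=cloud("top",np.load("pics/top0.npz")["d"],(260,350,150,250));k=W[:,2]>30;print("vise",W[k].min(0),W[k].max(0))
E
```

```text
m1 374 [ 452. -194.   32.] [ 312. -219.   22.] [ 480.   30. 1102.] [ 24. 101. 150.]
298 [ 447.5 -195.    30.8] 59 [ 464.8 -181.3   87.8]
m2 392 [ 447. -345.   31.] [ 312. -373.   22.] [ 476.   30. 1102.] [ 24. 102. 137.]
303 [ 442.8 -340.8   34.2] 60 [ 463.4 -350.    50.7]
top 618 ((572.976806640625, 394.4349670410156), (71.75434112548828, 47.13288116455078), 86.19904327392578) [572. 393. 129.]
foot 419 ((588.3663330078125, 416.9622802734375), (201.98745727539062, 179.16827392578125), 89.69097900390625)
side 448 [547. 357.  31.] [595. 428. 119.]
side 230 ((570.1205444335938, 390.50799560546875), (46.48942565917969, 78.71797943115234), 1.2298800945281982) [569. 383. 127.]
foot 391 ((605.3877563476562, 527.1323852539062), (380.533203125, 157.61846923828125), 75.02568054199219)
side 612 [544. 350.  30.] [605. 423. 120.]
vise [311.65574594 -47.69984758  30.16602879] [ 714.4366176   129.31905851 1102.15465117]
```

View pics/c1.png

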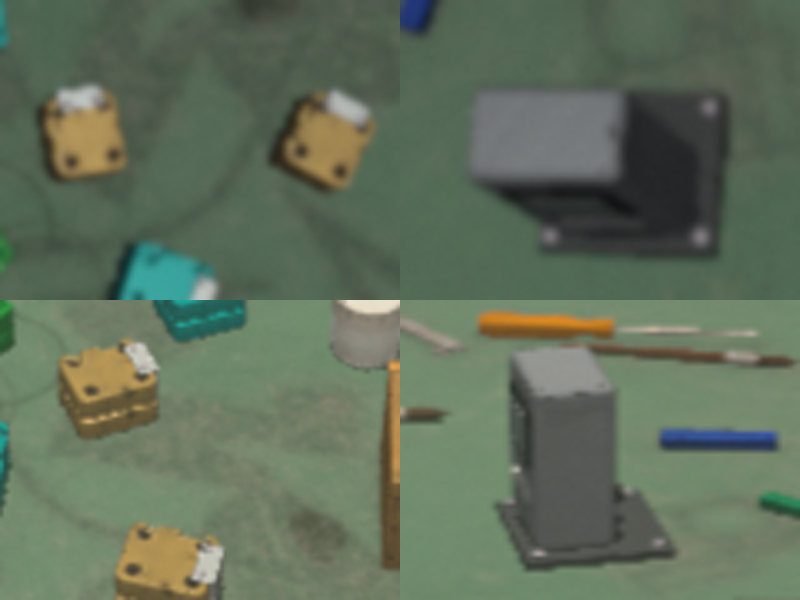

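The pair is confirmed. The two brass blocks at (400,263) and (462,265) have tags pointing roughly +x, slightly left and slightly right respectively. The reader's dark window faces -x, towards the robot. Next I'll move over the moulds and refine with the wrist camera.

```bash
cat >> h.py <<'E'
def Rd(yaw):
    "tool down, fingers closing across heading yaw"
    c,s=np.cos(yaw),np.sin(yaw); return np.array([[c,s,0],[s,-c,0],[0,0,-1.]])
def wrist():
    s=sensors.read_state();p,d=optics.grab_frame("wrist");c=optics.camera_params("wrist");T=np.asarray(c["T_tool_cam"])
    A=np.eye(4);A[:3,:3]=s["eef_rot"];A[:3,3]=s["eef_pos"];B=np.linalg.inv(A@T)
    return p,d,dict(mtx=np.asarray(c["mtx"]),R=B[:3,:3],t=B[:3,3])
E
python3 - <<'E'
from h import *
a=onplane("top",(400.7,263.3),32);b=onplane("top",(461.8,265),32);print(a,b)
s=sensors.read_state();print(s["eef_rot"].round(2).tolist(),np.asarray(optics.camera_params("wrist")["T_tool_cam"]).round(2).tolist())
m=(a+b)/2
for y in(0,np.pi):
    q=ctrl.solve_ik([m[0]-40,m[1],300],Rd(y));print(y,q)
E
```

```text
[ 451.28732637 -194.39873174   32.        ] [ 445.8298146  -344.97884666   32.        ]
[[-0.95, 0.3, -0.0], [0.3, 0.95, -0.0], [0.0, -0.0, -1.0]] [[-0.0, -0.95, -0.3, 78.05], [1.0, -0.0, 0.0, -1.34], [-0.0, -0.3, 0.95, -118.03], [0.0, 0.0, 0.0, 1.0]]
0 [-7.60446938e-01 -1.07095135e-02  1.68800621e+00 -4.44089210e-16
  1.46429595e+00  8.10349389e-01]
3.141592653589793 [-7.60446938e-01 -1.07095135e-02  1.68800621e+00 -4.44089210e-16
  1.46429595e+00 -2.33124326e+00]
```

```bash
cat >> h.py <<'E'
def moulds(p,c):
    "list of (centre xy, tag yaw) of brass blocks seen in wrist picture, top face at z=32"
    hs=cv2.cvtColor(p,cv2.COLOR_RGB2HSV)
    def world(uv): 
        o=-c["R"].T@c["t"];D=np.c_[uv,np.ones(len(uv))]@np.linalg.inv(c["mtx"]).T@c["R"];return (o+D*((32-o[2])/D[:,2])[:,None])[:,:2]
    m=cv2.morphologyEx(cv2.inRange(hs,(14,70,60),(32,255,255)),cv2.MORPH_OPEN,np.ones((3,3)))
    out=[]
    for k in cv2.findContours(m,cv2.RETR_EXTERNAL,cv2.CHAIN_APPROX_NONE)[0]:
        if cv2.contourArea(k)<300: continue
        W=world(k[:,0].astype(float)); r=cv2.minAreaRect(W.astype(np.float32))
        x,y,w,h=cv2.boundingRect(k);e=12;Y,X=np.mgrid[max(y-e,0):y+h+e,max(x-e,0):x+w+e]
        Y=np.clip(Y,0,479);X=np.clip(X,0,639)
        g=(hs[Y,X,1]<60)&(hs[Y,X,2]>120); 
        T=world(np.c_[X[g],Y[g]].astype(float)) if g.any() else np.zeros((1,2))
        out.append((np.r_[r[0]],r[1],r[2],T.mean(0),g.sum(),(x,y,w,h)))
    return out
E
python3 - <<'E'
from h import *
ctrl.move_ptp([400,-270,320],Rd(np.pi))
p,d,c=wrist();cv2.imwrite("pics/w1.png",p[:,:,::-1]);np.savez("pics/w1.npz",p=p,d=d,**c)
for o in moulds(p,c):print(o)
print(sensors.read_state()["t"])
E
```

```text
(array([ 651.88739014, -320.199646  ]), (129.01634216308594, 173.9959259033203), 70.2701187133789, array([ 607.01542645, -342.17305402]), np.int64(4487), (220, 315, 102, 112))
(array([ 446.63793945, -198.73291016]), (56.40298843383789, 45.912017822265625), 8.737053871154785, array([ 473.4492539 , -183.35989025]), np.int64(999), (358, 214, 42, 48))
(array([ 442.534729  , -344.88049316]), (44.20082092285156, 56.66330337524414), 60.246726989746094, array([ 453.60088892, -347.8748237 ]), np.int64(2455), (230, 208, 50, 53))
(array([ 356.13330078, -493.37844849]), (83.25334167480469, 18.53632926940918), 4.149741172790527, array([ 358.47788814, -497.49317452]), np.int64(2113), (101, 120, 31, 77))
(array([ 351.2053833 , -452.98944092]), (84.1109619140625, 18.998672485351562), 9.60023021697998, array([ 349.42344969, -451.02041841]), np.int64(2195), (135, 115, 35, 78))
3.1417
```

View pics/w1.png

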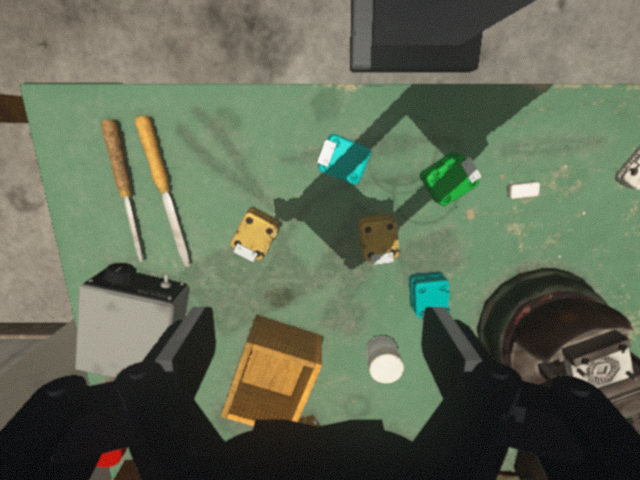

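The wrist view shows the two brass moulds at (257,235) and (380,238), the second in the arm's shadow. Some of the block sides show in the mask, so I'll refine from the depth points on the top faces and then lift the first mould if they agree.

```bash
python3 - <<'E'
from h import *
f=np.load("pics/w1.npz");p,d=f["p"],f["d"];hs=cv2.cvtColor(p,cv2.COLOR_RGB2HSV)
for b in((345,412,205,275),(222,290,200,270)):
    x0,x1,y0,y1=b;v,u=np.mgrid[y0:y1,x0:x1]
    P=(np.linalg.inv(f["mtx"])@np.vstack([u.ravel(),v.ravel(),np.ones(u.size)])*d[y0:y1,x0:x1].ravel()).T
    W=(P-f["t"])@f["R"];k=(abs(W[:,2]-33)<6);q=W[k]
    r=cv2.minAreaRect(q[:,:2].astype(np.float32))
    h=hs[y0:y1,x0:x1].reshape(-1,3)[k];t=q[h[:,1]<60];br=q[h[:,1]>90]
    print(k.sum(),np.median(q[:,2]).round(1),r,"mean",q.mean(0).round(1),"tag",len(t),t.mean(0).round(1),"bench",np.median(W[W[:,2]<15][:,2]).round(1))
E
```

```text
1471 32.5 ((452.455078125, -196.12338256835938), (52.936317443847656, 43.38575744628906), 8.017355918884277) mean [ 450.9 -197.1   32.3] tag 248 [ 469.6 -194.6   33.7] bench 0.6
1475 32.4 ((447.5377502441406, -347.2608337402344), (43.0165901184082, 53.04347229003906), 60.54261779785156) mean [ 445.8 -347.    32.2] tag 225 [ 464.7 -357.6   34.2] bench 0.5
```

```bash
cat >> h.py <<'E'
M={1:(451.5,-196.3,.145),2:(446.7,-346.8,-.515)}
Z=30
def lift(i,up=60):
    x,y,a=M[i];R=Rd(a+np.pi)
    ctrl.move_ptp([x,y,130],R);ctrl.move_l([x,y,Z+12],vel=120);hit=ctrl.move_l([x,y,Z],vel=30,threshold=8)
    ctrl.hold(.3);f0=sensors.read_state()["force"][2];ctrl.gripper_to(35,70)
    s=sensors.read_state();ctrl.move_l([x,y,Z+up],vel=60);ctrl.hold(.6)
    f=np.mean([(ctrl.hold(.05),sensors.read_state()["force"])[1] for _ in range(6)],0)
    e=sensors.read_state();print(i,"hit",hit,"width",s["grip_width"],e["grip_width"],"grip",e["grasp_force"],"f0",f0,"f",f.round(2),"t",e["t"])
    return f[2]-f0
def put(i):
    x,y,a=M[i];ctrl.move_l([x,y,Z+6],vel=80);ctrl.move_l([x,y,Z+.3],vel=15,threshold=6)
    ctrl.gripper_to(85);ctrl.hold(.3);ctrl.move_l([x,y,130],vel=150)
    print("z",sensors.read_state()["eef_pos"],sensors.read_state()["t"])
E
python3 - <<'E'
from h import *
print(lift(1))
E
```

```text
1 hit False width 42.79542074595707 42.93523013504032 grip 72.29832172393799 f0 1.1926172288400392 f [ 0.02 -0.03 -2.43] t 8.2417
-3.6233460641979685
```

```bash
python3 - <<'E'
from h import *
put(1)
p,d,c=wrist();cv2.imwrite("pics/w2.png",p[:,:,::-1])
print(lift(2))
E
```

```text
z [ 450.81739537 -195.85980054  129.21757119] 11.2083
2 hit False width 42.81783828059004 43.11510349936983 grip 72.93050944805145 f0 -0.12844767983308392 f [-0.23  0.05 -5.74] t 16.15
-5.614529685166365
```

mould_2 is heavier, with a weight reading of about 5.7 N against 2.4 N. Before carrying it, I'll check mould_1's placement, the reader pose and the overhead clearance on the route.

```bash
python3 - <<'E'
from h import *
x,y,a=M[2];ctrl.move_l([x,y,300],vel=150)
f=np.load("pics/top0.npz");W=cloud("top",f["d"],(0,640,0,340));W=W[f["d"][:340].ravel()>0]
k=(W[:,2]>110)&(W[:,2]<1000)&(W[:,0]>300)&(W[:,0]<750)&(W[:,1]>-350)&(W[:,1]<600)
q=W[k]
for y0 in range(-350,600,50):
    s=q[(q[:,1]>=y0)&(q[:,1]<y0+50)]
    if len(s):print(y0,"xmin",s[:,0].min().round(),"z",s[:,2].max().round(),len(s))
p,d=optics.grab_frame("top");cv2.imwrite("pics/top1.png",p[:,:,::-1])
W=cloud("top",d,(385,418,245,282));k=abs(W[:,2]-33)<7
if k.any():print("m1",k.sum(),np.median(W[k],0),cv2.minAreaRect(W[k][:,:2].astype(np.float32)))
print(sensors.read_state()["t"])
E
```

```text
-50 xmin 521.0 z 144.0 210
0 xmin 513.0 z 145.0 1138
50 xmin 518.0 z 137.0 506
100 xmin 645.0 z 120.0 123
300 xmin 625.0 z 484.0 1471
350 xmin 548.0 z 537.0 3387
400 xmin 548.0 z 534.0 1212
450 xmin 739.0 z 501.0 20
m1 342 [ 452.17040108 -195.84072623   31.84354951] ((452.8663024902344, -195.61920166015625), (52.13016891479492, 43.56044006347656), 10.139859199523926)
17.75
```

View pics/top1.png

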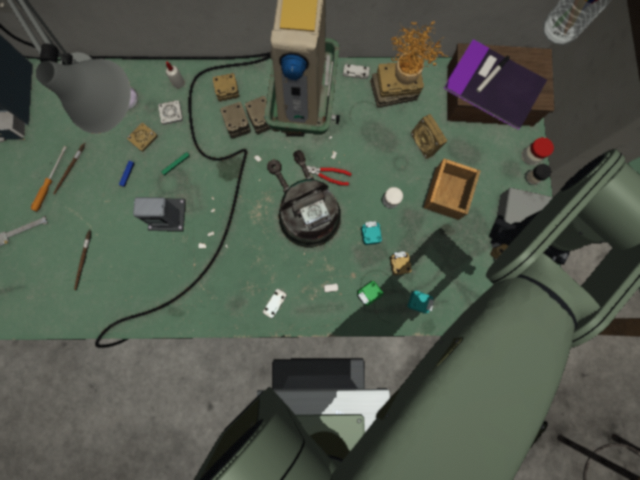

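The top view shows mould_1 standing at (400,263) on its spot, and the bystanders haven't moved. The lamp shade starts at x = 625 mm, so it is clear of the arm. Now I'll carry mould_2.

```bash
python3 - <<'E'
from h import *
R=Rd(np.pi-.02)
for P in([440,0,300],[455,392,280]):
    ctrl.move_ptp(P,R)
s=sensors.read_state();print(s["grip_width"],s["grasp_force"],s["t"])
print(ctrl.move_l([460,392,140],vel=120,threshold=15),ctrl.move_l([467,392,99],vel=60,threshold=12))
ctrl.hold(.5);s=sensors.read_state();print(s["eef_pos"],s["force"],s["grip_width"],s["t"])
for n in("top","side"):
    p,d=optics.grab_frame(n);np.savez(f"pics/{n}2.npz",p=p,d=d);cv2.imwrite(f"pics/{n}2.png",cv2.resize(p[120:260,260:420] if n=="side" else p[150:270,80:240],(640,480))[:,:,::-1])
E
```

```text
42.97540475770407 72.93256759643555 20.5167
False False
[467.01727645 392.02945449  99.14234054] [ 0.18542511  0.45239723 -6.65191214] 42.957317313404964 23.175
```

View pics/side2.png

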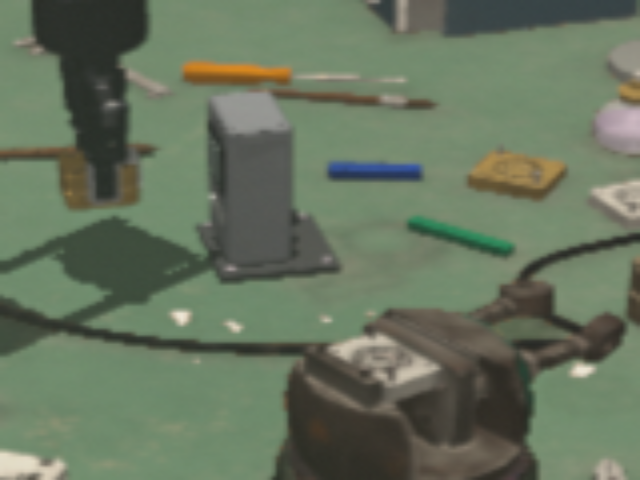

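The side crop shows mould_2 held level in the fingers at about (100,180), with the reader's window face at about (212,170). There is a visible gap between them. One depth check, then I'll hand in.

```bash
python3 - <<'E'
from h import *
f=np.load("pics/side2.npz");b=(270,305,160,185);W=cloud("side",f["d"],b);hs=cv2.cvtColor(f["p"],cv2.COLOR_RGB2HSV)[b[2]:b[3],b[0]:b[1]].reshape(-1,3)
k=(hs[:,0]>12)&(hs[:,0]<32)&(hs[:,1]>90)&(W[:,1]>330)&(W[:,1]<430)&(W[:,2]>50)
q=W[k];print(k.sum(),q.min(0).round(),q.max(0).round())
for n,b in(("top",(120,200,180,250)),("side",(300,350,140,210))):
    W=cloud(n,np.load(f"pics/{n}0.npz")["d"],b);q=W[abs(W[:,2]-130)<8];print(n,np.percentile(q,[2,50,98],axis=0).round().tolist())
s=sensors.read_state();print(abs(s["qvel"]).max(),s["t"])
lo,hi=W.min(),0
ok=k.sum()>20
if ok: print(ctrl.finish_job())
E
```

```text
118 [440. 363.  69.] [486. 412. 103.]
top [[552.0, 360.0, 124.0], [572.0, 393.0, 129.0], [594.0, 428.0, 132.0]]
side [[549.0, 356.0, 122.0], [570.0, 386.0, 127.0], [592.0, 425.0, 131.0]]
0.0021385259701593574 23.275
the job is handed in; nothing more can be done
None
```

Job handed in at about 23 s: mould_2 was the heavier one (about 5.7 N against 2.4 N) and is held level, tag facing the window about 50 mm away (position from depth images and the arm's pose); mould_1 is back standing on its spot; the result call returned no verdict.

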